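# Fish the burner ring out of the gap with the bent rod

### The job

A brass burner ring has slipped into the narrow gap between the two white bins on the chopping board. Pick up the bent rod by its wooden handle, set the toe down inside the ring and, keeping it pressed lightly, all the way, on the uneven grey plastic strip that lines the gap, draw the ring out of the gap and off the board's edge, until it lies flat on the worktop a good 5 cm from the board. Then stand the rod down on the worktop on its handle's foot and toe, clear of ring and board; never bear hard on strip or bins, do not touch the ring with the gripper, and leave the other things alone.

Things in the scene. Friction and masses are not known exactly. Their poses are not given: they have to be found in the camera images.
- hook: rigid bent rod, 150 g: upright dark wooden handle block, 62 long (x), 22 thick (y, pinch here), 66 high; a 7 mm steel rod leaves its front at height 46, runs along +x and bends straight down at x = 190 to a round-ended toe level with the handle's foot, so it stands on foot and toe. Origin: centre of the handle's underside; x to the toe, z up. Contact force at the toe rises sharply: lower it slowly
- hook_grip (a point): point to pinch: the middle of the wooden handle, 44 above its foot
- hook_toe (a point): the lowest point of the hook's toe (round end of radius 3.5)
- ring: the dropped brass burner ring, 34 outside, 21 hole, 5 thick, 30 g, lying flat in the gap; origin at the centre of its underside, z along its axis
- board: fixed wooden chopping board, 200 (x) by 300 (y); its top 2 to 7 above the worktop. Origin 22 below the centre of its top; y towards the gap's open mouth. The bins stand on it either side of its y axis, leaving a gap 40 wide from the mouth at y = 150 (the board's edge, the bins' ends) back to y = -40, where an orange tea caddy closes it
- gap_mouth (a point): middle of the gap's open mouth, on the board's top edge (board x = 0, y = 150, top face). A rigid grey plastic strip covers the gap's floor and ends flush here; it is flat, 11 over the board's top, up to y = 65; from there it slopes evenly to the mouth, up by at most 4 or down by at most 10 in all, not known beforehand: feel for it. It counts as part of the board
- bins: the two fixed white storage bins with wooden lids, joined as one: each 72 wide, 190 long, 122 high over the board with its lid's grip; axes as the board's, origin at the board's centre on its top
- tumbler: bystander: clear glass tumbler, 81 mm wide, 93 high; origin at the centre of its underside
- tin: bystander: tomato tin, 75 mm wide, 110 high; origin at the centre of its underside
- salt: bystander: glass salt shaker with grey top, 44 mm wide, 90 high; origin at the centre of its underside
- spice: bystander: spice jar with green cap, 46 mm wide, 106 high; origin at the centre of its underside
- lemon: bystander: lemon, 77x51x52; origin at the centre of its underside

How it is judged (in metres and radians):
On the way, in this order (a step that is already met when the one before it is completed fails the run):
1. the toe stands inside the ring, deep in the gap, pressed on the strip with more than 1 N (horizontal distance between hook_toe and ring below 0.011 m and y of ring in the frame of board below 0.065 m and contact force between hook and board above 1 N), for 0.1 s.
2. the ring is being drawn, more than halfway to the mouth, with the toe in it and pressed on the strip with more than 1 N (horizontal distance between hook_toe and ring below 0.011 m and y of ring in the frame of board between 0.1 and 0.128 m and contact force between hook and board above 1 N), for 0.1 s.
3. the ring has been drawn to the last 22 mm of the gap with the toe in it and still pressed on the strip with more than 1 N (horizontal distance between hook_toe and ring below 0.011 m and y of ring in the frame of board between 0.128 and 0.15 m and contact force between hook and board above 1 N), for 0.1 s.
At the end, for the whole second after the job is handed in: The ring lies flat, either way up (within 0.1 rad) and still on the worktop with its centre at least 40 mm beyond the board's edge at the gap's mouth; the hook stands upright (within 0.1 rad) and still on the worktop on foot and toe (both within 6 mm of it), touching neither ring nor board (y of ring in the frame of board above 0.19 m and height (world z) of ring below 0.007 m and angle between the z axis of ring and the z axis of board, either way round below 0.1 rad and linear speed of each of ring, hook below 0.02 m/s and height (world z) of each of hook, hook_toe below 0.006 m and angle between hook's own z axis and vertical below 0.1 rad and contact force between hook and ring below 0.05 N and contact force between hook and board below 0.05 N).
It fails at once if the hook presses on the board or its grey plastic strip with more than 8 N (contact force between hook and board above 8 N).
It fails at once if the hook presses on the bins with more than 10 N (contact force between hook and bins above 10 N).
It fails at once if the fingers touch the ring (contact force between the fingers and ring above 0.3 N).
It fails at once if a bystander is moved more than 20 mm (distance of any of tumbler, tin, salt, spice, lemon from where it was at the start of the episode above 0.02 m).
It also fails if it takes over 72 s, if anything falls off the work surface, if the arm or the gripper's body presses on something with over 40 N, if the wrist force passes 120 N, or if a joint passes its speed limit or range.

### The arm

A 6-joint arm with a two-finger parallel gripper is mounted at the origin on a cart in front of the work surface, level with it; the furniture and walls round the work are solid. World frame = base frame: x ahead of the robot, y to its left, z up, the work surface at z = 0. Lengths are in mm, angles in degrees, forces in N, time in s.
With the tool pointing down it reaches from about 350 to 875 mm from the base axis. Payload 15.5 kg.
Tool frame: the origin (TCP) lies midway between the tips of the shut fingers; the grasp point (between the pads) lies 19 mm behind it; z points along the fingers, y is the line along which they close (so a half turn about z gives the same grasp; the last joint's range is limited). The gripper opens to 85 mm and grips with 20 to 120 N. Pads are 22 mm wide; open, the fingers measure 114 mm over their backs; the gripper's body (76 mm by 85 mm) begins 54 mm behind the grasp point. The pads swing forward as they close: fully open they stand 13 mm farther back than shut.
Start: joints at [-80.529, 28.281, 77.091, -0, 74.628, -5.472], TCP at [161.16, -603.866, 231.277] pointing down, gripper open.
Joint ranges: [-166.48, 166.48], [-47.26, 123.95], [12.59, 153.08], [-70.14, 250.14], [6.76, 159.57], [-176.63, 176.63]. Speed limits (degrees/s): [108.29, 108.29, 147.25, 172.46, 172.46, 172.46].

### API

Orientations are given as [roll, pitch, yaw] about the fixed x, y, z axes, in that order (R = Rz(yaw) Ry(pitch) Rx(roll)).
In Python, from plant import * gives the robot as it stands. The module is installed in compiled form; this text tells all that it offers. Calls block until the motion is done:
- goto(position, orientation): joint-space move of the TCP to a pose.
- servo_line(position, speed=150, ori=None): straight line of the TCP; ori=None keeps the orientation; speed is the mean speed in mm/s.
- goto_joints(angles): joint-space move.
- gripper_open() and close(newtons=None): open the fingers fully, or close them until they stop; newtons is the grip in N (None keeps the last).
- wait(seconds).
- ik(position, orientation): joint angles nearest the present ones, or None.
- get_state(): the state.
- read_camera(name): name is "scene" or "top" or "wrist"; returns a dict with "pixels" (384x512x3 uint8, red, green, blue), "depth" (384x512 float32, mm along the optical axis (not along the pixel's ray), 0 where there is no reading), "K" (3x3 intrinsics, pixels), "pose" (4x4, takes a point from camera to world coordinates); the wrist camera has in their place "hand_eye" (4x4, takes a point from camera to tool coordinates, whose origin is the TCP and whose axes are the flange's). Camera axes: x right, y down, z forward; pixel columns grow to the right and rows downward; lengths in mm; the calibration is good to about 2 mm. A picture is of the moment at which its call begins: read the wrist's pose just before it.
A pose or a line that the arm cannot do raises IKError and nothing moves.
- hand_in(): hands the job in; it is judged then, once.
The state is a dict: "t": time; "qpos": joint angles; "joint_velocities": joint speeds; "tau": joint torques, N m; "position": TCP position; "ee_rot": TCP orientation; "ft_force": force on the tool from outside, world axes, zero at the start; "ft_torque": the same for the moment, N m; "width": opening from 0.0 (shut) to 1.0 (fully open); "grasp_force": force on a finger pad.
Only numpy, scipy, OpenCV 4.12 (cv2) and the standard library are available. Lean on these libraries where they do the work, as an engineer would, in place of code of your own. Each camera call takes 0.05 s, during which the arm holds its last target. There are 200 camera calls.

## Working session

There is one attempt and no reset: what is moved stays moved. The work goes in short steps, each a Python script; the robot and the scene stay as the last script left them, time stands still between calls to the robot, and variables do not carry over. Pictures are saved under pics/ and viewed, at most 10 in all, crops included, and the job is handed in when it is done.

```bash
mkdir -p pics; ls
python3 - <<'E'
from plant import *
import cv2,numpy as np
s=get_state();print(s)
for n in("top","scene"):
    c=read_camera(n);np.savez(f"{n}.npz",**{k:np.array(v) for k,v in c.items()})
    cv2.imwrite(f"pics/{n}0.png",c["pixels"][:,:,::-1]);print(n,c["K"],c["pose"])
E
```

```text
pics
{'t': 0.0, 'qpos': array([-8.05286291e+01,  2.83148678e+01,  7.71283919e+01,  1.19852973e-03,
        7.46295301e+01, -5.47308440e+00]), 'joint_velocities': array([ 0.0018708 ,  0.01066435,  0.02924718,  0.0191532 ,  0.05051528,
       -0.04017221]), 'tau': array([ 5.35486310e-03, -8.82153225e+01, -3.83861053e+01,  3.95830903e-04,
        9.81287565e-03, -4.80937530e-06]), 'position': array([ 161.10981749, -603.48782257,  230.69298815]), 'ee_rot': array([-1.79927652e+02, -8.09253811e-03,  1.49441317e+01]), 'ft_force': array([ 0.56140718,  0.28171456, -0.00631948]), 'ft_torque': array([ 0.00772815, -0.01422662, -0.00446674]), 'grasp_force': 0.0, 'width': 0.9982626477792385}
top [[434.03296777   0.         254.03008203]
 [  0.         434.03296777 190.08590709]
 [  0.           0.           1.        ]] [[-2.84129672e-02 -9.98239010e-01  5.20728493e-02  5.24939975e+02]
 [-9.99595106e-01  2.84538462e-02  4.37128907e-05 -1.50419391e+02]
 [-1.52530876e-03 -5.20505233e-02 -9.98643288e-01  1.26810413e+03]
 [ 0.00000000e+00  0.00000000e+00  0.00000000e+00  1.00000000e+00]]
scene [[458.64752531   0.         249.44734699]
 [  0.         458.64752531 194.3818241 ]
 [  0.           0.           1.        ]] [[-9.73125294e-01 -1.14833734e-01  1.99600540e-01  3.43389017e+02]
 [-2.29286438e-01  5.63472144e-01 -7.93679326e-01  8.26736173e+02]
 [-2.13281833e-02 -8.18115124e-01 -5.74658814e-01  7.86432631e+02]
 [ 0.00000000e+00  0.00000000e+00  0.00000000e+00  1.00000000e+00]]
```

View pics/top0.png

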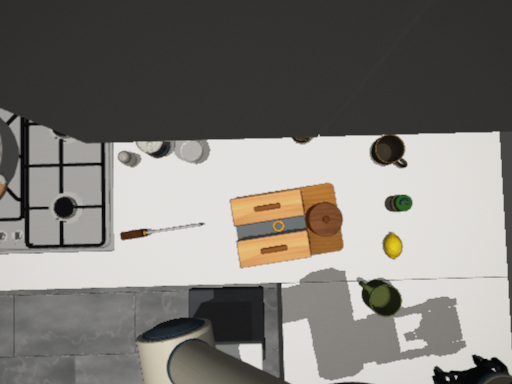

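View pics/scene0.png

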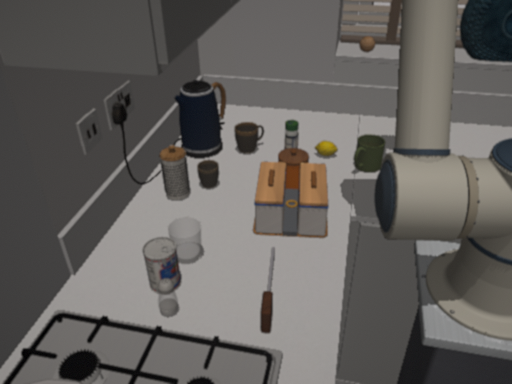

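The top view shows the hook handle at (133,234), its toe at about (203,224), the ring in the gap at (278,226) and the mouth at about (238,230) facing world +y. The scene view agrees. Next I'll measure these.

```bash
cat > h.py <<'E'
import numpy as np,cv2
def ray(c,uv,z):
    K,P=c["K"],c["pose"];d=P[:3,:3]@np.linalg.inv(K)@np.array([uv[0],uv[1],1.]);o=P[:3,3]
    return o+d*(z-o[2])/d[2]
def cloud(c):
    D=c["depth"];v,u=np.indices(D.shape);K=c["K"]
    p=np.stack([(u-K[0,2])/K[0,0]*D,(v-K[1,2])/K[1,1]*D,D],-1)
    return p@c["pose"][:3,:3].T+c["pose"][:3,3]
E
python3 - <<'E'
from h import *
c=np.load("top.npz");W=cloud(c);im=c["pixels"];hsv=cv2.cvtColor(im,cv2.COLOR_RGB2HSV)
np.set_printoptions(precision=1,suppress=True)
print("table z",np.median(W[240:270,150:220,2]), "strip", W[224:232,255,2], W[224:230,290,2],"board",W[195,325],W[240,336], W[190,310])
cv2.imwrite("pics/crop.png",cv2.resize(im[175:280,110:355],None,fx=3.2,fy=3.2,interpolation=cv2.INTER_CUBIC)[:,:,::-1])
for n,r,m in (("handle",(220,245,115,152),lambda h:(h[...,1]>90)&(h[...,2]<150)),("steel",(215,235,150,212),lambda h:h[...,2]<215),("ring",(215,238,265,292),lambda h:(h[...,1]>110)&(h[...,2]>80))):
    a,b,e,f=r;M=m(hsv[a:b,e:f]).astype(np.uint8);v,u=np.nonzero(M)
    print(n,M.sum(),u.mean()+e,v.mean()+a,u.min()+e,u.max()+e,v.min()+a,v.max()+a,np.median(W[a:b,e:f,2][M>0]))
    q=np.c_[u+e,v+a].astype(np.float32);print(cv2.minAreaRect(q))
for r in range(184,272,6): print(r,W[r,228:250:2,2].round(0))
E
```

```text
table z -0.543936684721757 strip [13.1 16.5 17.1 17.8 17.3 18.7 18.  16.5] [15.  16.6 13.1 15.4 13.7 18.5] board [ 570.7 -356.9    2.7] [ 439.4 -383.5    5.3] [ 586.5 -313.7    2.5]
handle 159 132.61006289308176 234.0 121 146 229 238 64.84030609459069
((133.1999969482422, 233.8999786376953), (6.646804332733154, 25.314424514770508), 81.8698959350586)
steel 242 176.34710743801654 227.41735537190084 150 205 222 234 44.34021534721808
((177.40272521972656, 227.7057647705078), (6.077060699462891, 55.9292106628418), 83.0189437866211)
ring 270 278.1666666666667 224.9111111111111 265 291 215 237 112.26772399819765
((278.0, 226.0), (22.0, 26.0), 90.0)
184 [ 4. -2.  1. -0.  0. -5. -1.  4.  2.  1. -3.]
190 [-1. -4. -3. -1. -4.  1.  4. -2.  1. -3.  1.]
196 [ 2. -1.  1. -3. -2.  2.  1.  4.  1.  2.  2.]
202 [1268.   -2.  112.  113.  113.  113.  119.  116.  110.  115.  109.]
208 [ -3.   3. 113. 114. 115. 114. 114. 110. 112. 114. 115.]
214 [ -1.   0.  96. 112. 114. 114. 117. 116. 117. 113. 111.]
220 [ -5.   4.  -7. 112. 116. 115. 114. 113. 111. 118. 113.]
226 [   2.    3.   -6.   98.   99. 1268.   13.   15.   17.   17.   14.]
232 [-0. -2. -2.  1. -0. 19. 17. 14. 25. 17. 16.]
238 [-1. -4.  0.  1. -3. 18. 16. 14.  5. 25. 47.]
244 [  1.   1.  -5.   0.   4. 113. 112. 112. 115. 115. 113.]
250 [ -1.   4.  -1.  -2.   3. 114. 111. 114. 114. 117. 112.]
256 [ -2.  -3.  -1.   1.   2.  -1. 115. 111. 114. 115. 118.]
262 [ -1.  -1.  -2.  -0.   3.  -1. 114. 112. 115. 114. 114.]
268 [-2. -2.  0.  3.  3. -0.  1. -3.  1.  1. -4.]
```

View pics/crop.png

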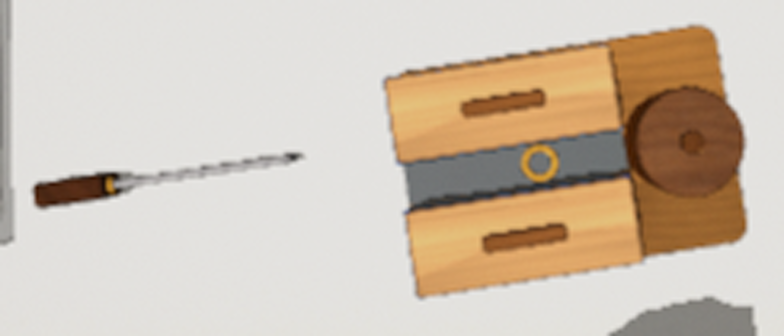

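The crop shows the ring at full-image (278.7,225.9), inside a straight gap, and the rod lying roughly along the gap's axis. I'll fit the board's axes from the lids, then view the hook and gap from the wrist.

Run:
```python
from h import *
np.set_printoptions(precision=2,suppress=True)
c=np.load("top.npz");W=cloud(c);hsv=cv2.cvtColor(c["pixels"],cv2.COLOR_RGB2HSV)
M=((W[...,2]>105)&(W[...,2]<125)).astype(np.uint8);M[:, :225]=0;M[:,318:]=0;M[:185]=0;M[272:]=0
n,l,st,ce=cv2.connectedComponentsWithStats(M)
P=[]
for i in range(1,n):
    if st[i][4]<300: continue
    v,u=np.nonzero(l==i);XY=np.array([ray(c,(a,b),114)[:2] for a,b in zip(u,v)],np.float32)
    print(st[i],ce[i],cv2.minAreaRect(XY));P.append(XY)
A=np.vstack(P);print("all",cv2.minAreaRect(A))
r=ray(c,(278.7,225.9),20);print("ring",r)
for uv,z in (((133.2,233.9),60),((203.5,224),4),((150,231.5),46),((190,225.5),46)): print(uv,ray(c,uv,z))
# strip lateral edges
for u in (250,262,292):
    for v in range(210,245): pass
    col=c["pixels"][205:250,u].astype(int); print(u,[(205+i) for i in range(45) if col[i,0]-col[i,2]<20])
```

```text
[ 231  189   74   37 1844] [267.26 207.37] ((538.155517578125, -183.9584503173828), (72.02764892578125, 189.1976318359375), 7.4648356437683105)
[ 237  231   75   37 1868] [273.78 249.02] ((428.31378173828125, -198.14578247070312), (73.35875701904297, 189.11195373535156), 7.286915302276611)
all ((482.968017578125, -191.11331176757812), (183.47039794921875, 189.2888641357422), 7.4036784172058105)
ring [ 485.23 -218.14   20.  ]
(133.2, 233.9) [475.84 188.11  60.  ]
(203.5, 224) [496.42  -0.83   4.  ]
(150, 231.5) [480.64 144.79  46.  ]
(190, 225.5) [494.24  32.2   46.  ]
250 [224, 225, 226, 227, 228, 229, 230, 231, 232, 233, 234, 235, 236, 237, 238]
262 [222, 223, 224, 225, 226, 227, 228, 229, 230, 231, 232, 233, 234, 235, 236]
292 [217, 218, 219, 220, 221, 222, 223, 224, 225, 226, 227, 228, 229, 230, 231]
```

Run:
```python
from plant import *
from h import *
np.set_printoptions(precision=2,suppress=True)
for y in (-83,97):
    for p in ((474,186,230),(474,186,25),(463,-30,45),(452,60,60)): print(y,p,ik(p,[180,0,y]))
o=[180,0,97 if ik((474,186,25),[180,0,-83]) is None else -83]
q=ik((474,186,260),[180,0,-83]);q2=ik((474,186,260),[180,0,97])
yaw=-83 if abs(q[5])<abs(q2[5]) else 97
goto((474,186,260),[180,0,yaw]);wait(.3)
s=get_state();c=read_camera("wrist");print(yaw,s["t"],s["position"],s["ee_rot"])
np.savez("w1.npz",pos=s["position"],rot=s["ee_rot"],**{k:np.array(v) for k,v in c.items()})
cv2.imwrite("pics/w1.png",c["pixels"][:,:,::-1]);print(c["K"],c["hand_eye"],get_state()["ft_force"])
```

```text
-83 (474, 186, 230) [  14.7    19.08   93.29   -0.     67.63 -172.3 ]
-83 (474, 186, 25) [  14.7    36.84  104.53   -0.     38.62 -172.3 ]
-83 (463, -30, 45) [-11.09  32.79 110.25  -0.    36.97 161.91]
-83 (452, 60, 60) [  0.05  30.74 110.76  -0.    38.5  173.05]
97 (474, 186, 230) [14.7  19.08 93.29 -0.   67.63  7.7 ]
97 (474, 186, 25) [ 14.7   36.84 104.53  -0.    38.62   7.7 ]
97 (463, -30, 45) [-11.09  32.79 110.25  -0.    36.97 -18.09]
97 (452, 60, 60) [  0.05  30.74 110.76  -0.    38.5   -6.95]
97 3.3833 [474.09 185.82 259.99] [180.     0.    96.98]
[[295.33   0.   260.18]
 [  0.   295.33 186.11]
 [  0.     0.     1.  ]] [[   0.     -0.97   -0.26   64.2 ]
 [   1.      0.     -0.     -0.68]
 [   0.     -0.26    0.97 -142.54]
 [   0.      0.      0.      1.  ]] [-1.24 -0.52 -0.35]
```

View pics/w1.png

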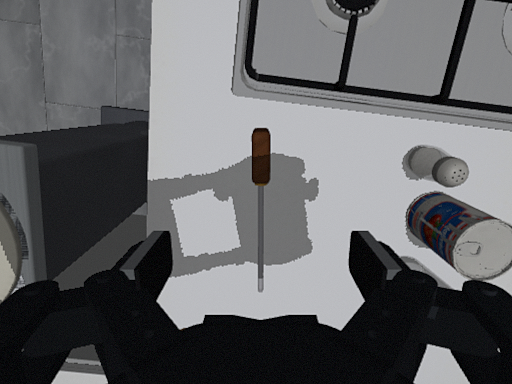

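The wrist view shows the handle top around (261,156) and the rod straight down the image to the toe at (261,285). The yaw is already aligned.

```bash
cat >> h.py <<'E'
from scipy.spatial.transform import Rotation as Ro
def wristcam(f):
    d=np.load(f);T=np.eye(4);T[:3,:3]=Ro.from_euler("xyz",d["rot"],degrees=True).as_matrix();T[:3,3]=d["pos"]
    return dict(K=d["K"],pose=T@d["hand_eye"],depth=d["depth"],pixels=d["pixels"])
E
python3 - <<'E'
from h import *
np.set_printoptions(precision=1,suppress=True)
c=wristcam("w1.npz");W=cloud(c);hsv=cv2.cvtColor(c["pixels"],cv2.COLOR_RGB2HSV)
M=(hsv[...,1]>100)&(hsv[...,0]<20);M[:120]=0;M[190:]=0;M[:,:240]=0;M[:,285:]=0
v,u=np.nonzero(M);print(len(u),u.min(),u.max(),v.min(),v.max(),W[130:186:6,261,2])
T=M&(W[...,2]>61);v,u=np.nonzero(T)
XY=np.array([ray(c,(a,b),66)[:2] for a,b in zip(u,v)],np.float32);print("top",cv2.minAreaRect(XY))
for v in range(188,294,8): 
    r=c["pixels"][v,245:277].astype(int).sum(1); print(v,r[6:26])
for uv,z in (((261,287),3),((261,200),46),((261,270),46)): print(ray(c,uv,z))
E
```

```text
965 252 269 128 185 [47.2 65.5 65.5 65.9 65.5 65.1 65.9 65.9 65.9 54.1]
top ((472.8428039550781, 193.2740020751953), (19.80621910095215, 60.429283142089844), 6.573323726654053)
188 [343 341 342 342 339 352 322 238 224 254 255 223 252 353 340 340 350 349
 352 347]
196 [339 344 348 341 336 353 329 233 232 254 250 223 253 352 349 345 344 344
 344 343]
204 [343 342 339 344 343 348 326 241 234 252 250 214 250 354 344 341 342 339
 336 341]
212 [340 339 341 341 352 355 320 238 230 253 251 226 268 352 346 343 343 339
 346 344]
220 [340 338 342 340 339 351 331 238 234 247 246 231 269 357 343 342 342 340
 338 343]
228 [342 340 341 341 340 337 328 243 231 250 250 217 269 350 341 331 339 344
 340 339]
236 [338 340 339 337 338 345 325 239 232 256 244 220 263 356 340 344 335 337
 337 340]
244 [341 333 338 340 343 348 329 246 239 249 244 221 259 359 336 339 340 342
 340 344]
252 [336 338 341 340 345 346 313 215 239 257 245 216 259 351 334 339 330 335
 333 340]
260 [342 335 336 342 341 348 317 219 229 255 244 233 289 348 344 346 345 345
 340 346]
268 [566 570 567 564 568 584 531 233 222 253 239 209 387 600 571 567 571 574
 563 566]
276 [566 562 567 564 571 589 528 232 214 247 233 195 373 602 573 568 559 563
 572 569]
284 [571 567 565 562 569 585 524 329 400 435 406 346 428 591 576 566 566 570
 564 569]
292 [572 567 567 563 571 573 578 561 487 494 490 527 576 569 567 567 562 563
 569 568]
[499.4 -17.2   3. ]
[480.4 136.2  46. ]
[492.5  37.6  46. ]
```

Run:
```python
from plant import *
from h import *
np.set_printoptions(precision=2,suppress=True)
O=[180,0,97]
goto((472.8,190.5,110),O);servo_line((472.8,190.5,25),80)
wait(.2);print(get_state()["ft_force"],get_state()["ft_torque"])
close(90);wait(.3);s=get_state();print(s["width"],s["grasp_force"],s["position"],s["ft_force"])
servo_line((472.8,190.5,60),50)
wait(.4);s=get_state();print(s["t"],s["position"],s["ee_rot"],s["ft_force"],s["ft_torque"])
f=[get_state()["ft_force"] for _ in range(1)]
c=read_camera("wrist");np.savez("w2.npz",pos=s["position"],rot=s["ee_rot"],**{k:np.array(v) for k,v in c.items()})
cv2.imwrite("pics/w2.png",c["pixels"][:,:,::-1])
```

```text
[-0.3  -0.43 -0.45] [0.04 0.03 0.04]
0.24820484979925608 88.0631160736084 [472.86 190.5   25.12] [ 0.19 -0.24  5.52]
7.65 [472.75 190.49  59.87] [-179.99    0.     97.  ] [-0.3  -0.5  -1.97] [ 0.06  0.   -0.09]
```

View pics/w2.png

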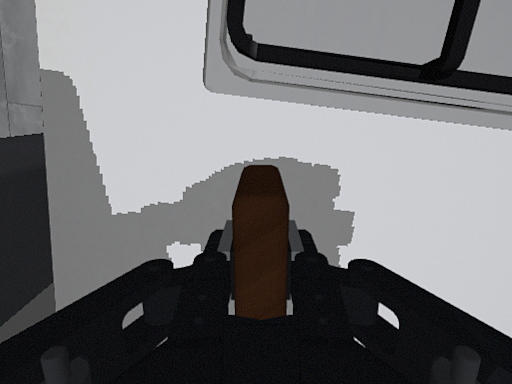

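The handle is gripped squarely, but the fingers hide the toe from this camera. I'll use the top camera to line the toe up with the ring.

```bash
cat >> h.py <<'E'
yw=np.radians(7.4);BX=np.array([np.cos(yw),np.sin(yw)]);BY=np.array([-np.sin(yw),np.cos(yw)])
B0=np.array([483.0,-191.1])-55*BY
OR=[180,0,97.4]
def w(x,y): return B0+x*BX+y*BY
def tob(p): d=np.array(p[:2])-B0; return d@BX,d@BY
E
python3 - <<'E'
from plant import *
from h import *
np.set_printoptions(precision=2,suppress=True)
c=wristcam("w2.npz");print("back edge", ray(c,(261,205),101),"rel tool y; expect +31")
print("ring",tob(ray(np.load("top.npz"),(278.7,225.9),20)))
def mv(x,y,z,v=120): servo_line((*w(x,y),z),v,OR)
mv(-1.3,175+190,75);mv(-1.3,120+190,75,80);wait(.3)
c=read_camera("top");cv2.imwrite("pics/t2.png",cv2.resize(c["pixels"][185:275,150:330],None,fx=4,fy=4,interpolation=cv2.INTER_CUBIC)[:,:,::-1])
s=get_state();print(s["t"],s["position"],s["ee_rot"],s["ft_force"])
E
```

```text
back edge [468.7  220.03 101.  ] rel tool y; expect +31
ring (np.float64(-1.2701939498366461), np.float64(27.896215571204856))
9.7167 [448.82  61.82  75.02] [180.     0.    97.42] [ 0.02  0.59 -1.18]
```

View pics/t2.png

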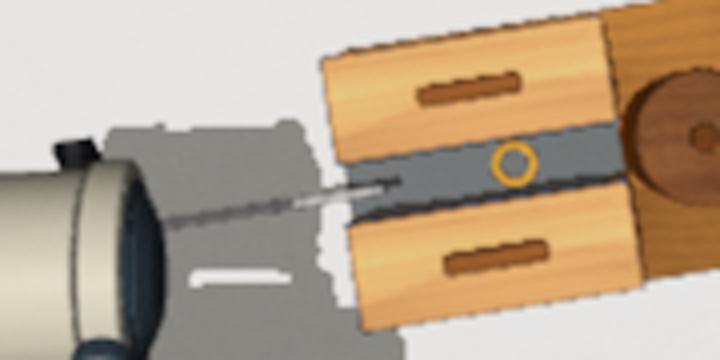

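The rod tip shows at crop (401,182), entering the gap, and the ring at crop (514,164). I'll convert both to board coordinates.

Run:
```python
from h import *
c=np.load("top.npz")
f=lambda u,v:(150+(u+.5)/4-.5,185+(v+.5)/4-.5)
for z in (96,92): print(z,tob(ray(c,f(401,182),z)))
print(tob(ray(c,f(300,203),96)))
for z in (19,21):print("ring",tob(ray(c,f(514,164),z)))
```

```text
96 (np.float64(2.6357965697116494), np.float64(110.09502807926393))
92 (np.float64(2.4849760091491255), np.float64(110.16381011064655))
(np.float64(-0.6102442844292533), np.float64(179.37453524983124))
ring (np.float64(-0.27329474583179136), np.float64(29.350043375441285))
ring (np.float64(-0.19787518606044108), np.float64(29.447056999037112))
```

Run:
```python
from plant import *
from h import *
np.set_printoptions(precision=2,suppress=True)
def mv(x,y,z,v=120): servo_line((*w(x,y),z),v,OR)
mv(-2.5,226,75,80);mv(-2.5,226,60,40);wait(.3)
c=read_camera("top");s=get_state();print(s["t"],s["position"],s["ee_rot"],s["ft_force"])
np.savez("t3.npz",**{k:np.array(v) for k,v in c.items()})
a=cv2.resize(c["pixels"][205:250,235:305],None,fx=8,fy=8,interpolation=cv2.INTER_CUBIC)
d=read_camera("scene");np.savez("s3.npz",**{k:np.array(v) for k,v in d.items()})
b=cv2.resize(d["pixels"][160:240,250:335],None,fx=6.6,fy=6.6,interpolation=cv2.INTER_CUBIC)[:,:560]
cv2.imwrite("pics/t3.png",np.hstack([a,np.zeros((360,10,3),np.uint8),cv2.resize(d["pixels"][170:250,255:305],(225,360),interpolation=cv2.INTER_CUBIC)])[:,:,::-1])
```

```text
11.7917 [458.56 -21.88  60.13] [179.99   0.    97.4 ] [ 0.19 -0.62 -1.88]
```

View pics/t3.png

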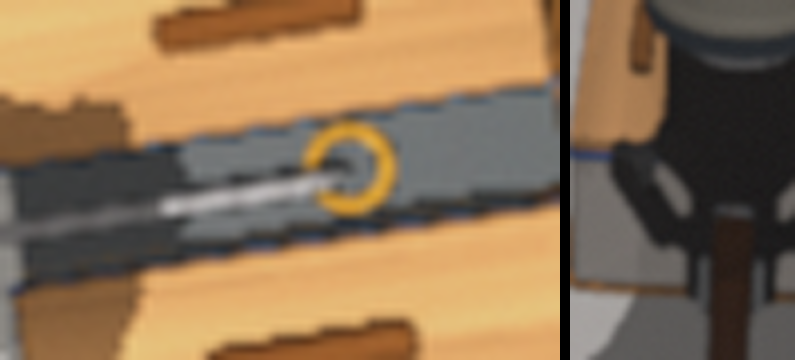

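The toe is directly over the ring: ring centre at crop (350,169), rod end at crop (350,172). I'll correct for parallax.

Run:
```python
from h import *
c=np.load("t3.npz")
f=lambda u,v:(235+(u+.5)/8-.5,205+(v+.5)/8-.5)
print("ring",tob(ray(c,f(350,169),20)))
for z in (81,84):print("tip",tob(ray(c,f(351,171),z)))
print("back",tob(ray(c,f(170,206),84)))
g=cv2.cvtColor(c["pixels"],cv2.COLOR_RGB2GRAY)
for v in range(220,233):print(v,g[v,270:286])
```

```text
ring (np.float64(-0.4962821870802365), np.float64(28.89623384730641))
tip (np.float64(1.0923020540732389), np.float64(31.65171459537212))
tip (np.float64(1.207888826558349), np.float64(31.799018575512576))
back (np.float64(-0.8505310319851844), np.float64(94.43813870525373))
220 [124 118 115 106  93  90 110 125 124 128 133 123 114 116 117 117]
221 [ 94 109 117 120 123 130 152 160 154 158 161 149 122 114 117 116]
222 [117 117 117 123 144 156 148 136 126 135 160 173 153 118 109 116]
223 [118 117 118 137 158 146 114 111 116 116 134 153 162 136 102 115]
224 [118 117 121 152 157 113  89  96 107 116 117 111 144 154 120 117]
225 [ 98  97 105 129 114  64  58  60  79 107 117 106 144 167 133 117]
226 [ 57  61  79 108 112  95  96  96  87 103 116 114 152 166 134 117]
227 [112 125 147 160 157 152 136 119 116 117 117 128 159 156 124 117]
228 [170 172 184 173 153 154 121  94 114 111 118 149 166 140 106 116]
229 [152 145 150 134 126 140 131 125 131 129 142 163 157 124 111 116]
230 [105 112 118 113 117 142 157 160 160 161 162 145 111  92  96  98]
231 [117 118 117 118 117 117 119 129 134 133 122  88  59  61  62  60]
232 [109  98  97  97  97  99  82  58  57  59  62  58  54  54  59  62]
```

```bash
cat >> h.py <<'E'
def fz(get_state,wait,n=4):
    a=[]
    for _ in range(n): wait(.01);a.append(get_state()["ft_force"])
    return np.mean(a,0),np.std(a,0)
E
python3 - <<'E'
from plant import *
from h import *
np.set_printoptions(precision=2,suppress=True)
def mv(x,y,z,v=120): servo_line((*w(x,y),z),v,OR)
mv(-4,222,60,40);mv(-4,222,48,30);wait(.3)
b,sd=fz(get_state,wait,10);print("base",b,sd,get_state()["t"])
z=48
while z>36:
    z-=.25;mv(-4,222,z,6);f,_=fz(get_state,wait)
    if (z*4)%4==0 or f[2]-b[2]>.5: print(z,f-b,get_state()["t"])
    if f[2]-b[2]>1.2: break
np.save("base.npy",b);s=get_state();print(s["position"],s["ft_torque"],tob(s["position"]))
E
```

```text
base [ 0.07  0.4  -1.14] [0.53 0.38 0.42] 13.0333
47.0 [-0.03 -0.68  0.03] 14.1667
46.0 [-0.4  -0.24 -0.69] 15.3
45.0 [-0.02 -0.04  0.05] 16.4333
44.0 [-0.09  0.1  -0.5 ] 17.5667
43.0 [ 0.18  0.12 -0.11] 18.7
42.0 [-0.17 -0.4  -0.16] 19.8333
41.0 [ 0.23 -0.23  0.19] 20.9667
40.75 [-0.17 -0.57  0.52] 21.25
40.25 [-0.35  0.65  1.21] 21.8167
[457.53 -25.98  40.27] [-0.02  0.01 -0.02] (np.float64(-3.9880361559024458), np.float64(222.02259915378778))
```

Run:
```python
from plant import *
from h import *
np.set_printoptions(precision=2,suppress=True)
def mv(x,y,z,v=120): servo_line((*w(x,y),z),v,OR)
b=np.load("base.npy");z=40.25
f,sd=fz(get_state,wait,8);print("hold",f-b,sd)
while z>38:
    z-=.25;mv(-4,222,z,6);f,_=fz(get_state,wait,6);print(z,f-b,get_state()["ft_torque"],get_state()["position"][2],get_state()["t"])
    if f[2]-b[2]>2.8: break
```

```text
hold [-0.22  0.21  1.2 ] [0.32 0.27 0.46]
40.0 [0.19 1.03 1.6 ] [-0.08  0.04 -0.  ] 39.98659963905445 22.1833
39.75 [-0.34  1.1   2.29] [-0.14  0.01  0.02] 39.75031505328251 22.4833
39.5 [-0.31  1.45  2.58] [-0.14  0.04  0.04] 39.506065727496555 22.7833
39.25 [-0.28  1.92  3.85] [-0.21 -0.04 -0.  ] 39.27649292669369 23.0833
```

```bash
cat > drag.py <<'E'
from plant import *
from h import *
import sys,json
np.set_printoptions(precision=2,suppress=True)
def mv(x,y,z,v=120): servo_line((*w(x,y),z),v,OR)
b=np.load("base.npy")
def drag(x,y,z,yend,step=3.,v=25,tgt=3.2):
    i=0;sl=0.
    while y<yend-1e-6:
        y=min(y+step,yend);mv(x,y,z+sl,v);z+=sl
        f,_=fz(get_state,wait,5);e=tgt-(f[2]-b[2])
        c=float(np.clip(-e*.25,-.7,.7));z+=c
        sl=float(np.clip(sl+.12*c,-.12*step,.06*step))
        i+=1
        if i%3==0: print(round(y,1),round(z,2),f-b,round(sl,2))
        if e<-3: z+=.6;mv(x,y,z,20);print("HIGH",f-b)
        if e>3.0: print("LOW",y,z,f-b)
    s=get_state();print("end",y,z,s["t"],s["position"]);return y,z
E
python3 - <<'E'
from drag import *
y,z=drag(-4,222,39.4,262)
json.dump([y,z],open("st.json","w"))
c=read_camera("top");np.savez("t4.npz",**{k:np.array(v) for k,v in c.items()})
cv2.imwrite("pics/t4.png",cv2.resize(c["pixels"][200:250,225:305],None,fx=8,fy=8,interpolation=cv2.INTER_CUBIC)[:,:,::-1])
E
```

```text
231.0 39.49 [-0.07  2.02  3.21] 0.01
240.0 39.51 [-0.65  1.74  3.61] 0.01
249.0 39.38 [-0.18  2.08  2.97] -0.01
258.0 39.5 [-0.13  1.6   3.47] 0.01
end 262 39.45670797604802 27.3833 [452.41  13.69  39.5 ]
```

View pics/t4.png

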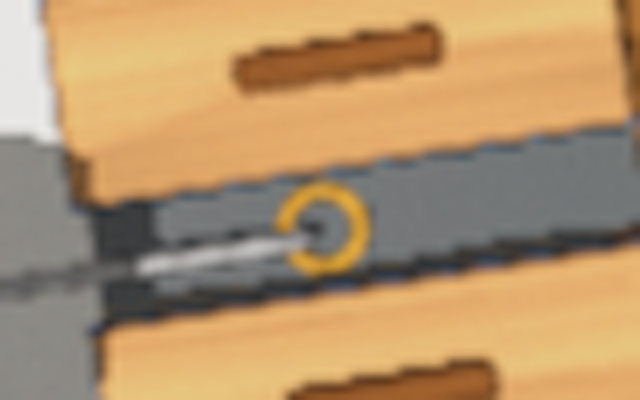

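The ring has followed the toe and is now at crop (324,229), with the toe inside it. I'll carry on drawing it over the slope.

Run:
```python
from drag import *
c=np.load("t4.npz");print("ring",tob(ray(c,(225+324.5/8-.5,200+229.5/8-.5),20)))
y,z=json.load(open("st.json"))
y,z=drag(-4,y,z,331)
json.dump([y,z],open("st.json","w"))
c=read_camera("top");np.savez("t5.npz",**{k:np.array(v) for k,v in c.items()})
im=c["pixels"];hsv=cv2.cvtColor(im,cv2.COLOR_RGB2HSV)
cv2.imwrite("pics/t5.png",cv2.resize(im[205:250,215:285],None,fx=8,fy=8,interpolation=cv2.INTER_CUBIC)[:,:,::-1])
```

```text
ring (np.float64(-1.592047441898531), np.float64(67.54276611761395))
271.0 39.58 [-0.24  2.05  3.19] 0.01
280.0 39.55 [-0.61  2.01  2.78] 0.0
289.0 39.62 [-0.51  1.68  2.93] 0.01
298.0 39.7 [-0.77  1.51  3.12] 0.01
307.0 39.83 [-0.16  1.74  2.99] 0.02
316.0 39.85 [-0.33  1.95  2.72] 0.01
325.0 39.86 [-0.32  1.91  3.13] 0.01
end 331.0 39.9143713145778 34.525 [443.43  82.22  40.  ]
```

View pics/t5.png

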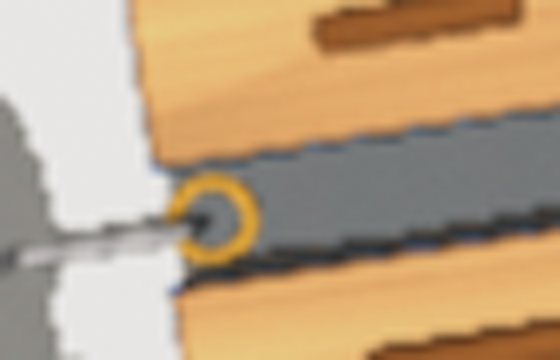

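The ring is at the mouth, crop (213,220), about y=137 in the board frame, with the toe still in it. Now I'll ease it over the edge and draw it out onto the worktop.

Run:
```python
from drag import *
c=np.load("t5.npz");print("ring",tob(ray(c,(215+213.5/8-.5,205+220.5/8-.5),20)))
y,z=json.load(open("st.json"))
f,_=fz(get_state,wait,12);print(f-b)
y,z=drag(-4,y,z,337,step=2.)
wait(.15)
mv(-4,345,z+.3,30);print(fz(get_state,wait)[0]-b)
mv(-4,352,37.5,30);print(fz(get_state,wait)[0]-b)
mv(-4,362,33,30);print(fz(get_state,wait)[0]-b)
mv(-4,374,27.5,30);print(fz(get_state,wait)[0]-b)
mv(-4,412,27,40);wait(.3);print(fz(get_state,wait)[0]-b,get_state()["t"])
c=read_camera("top");np.savez("t6.npz",**{k:np.array(v) for k,v in c.items()})
cv2.imwrite("pics/t6.png",cv2.resize(c["pixels"][205:255,180:280],None,fx=7,fy=7,interpolation=cv2.INTER_CUBIC)[:,:,::-1])
```

```text
ring (np.float64(-1.7894195278293026), np.float64(136.85088218371249))
[-0.42  1.71  3.29]
337.0 39.91 [-0.58  2.23  3.15] -0.0
end 337.0 39.91348785664051 35.55 [442.64  88.16  39.93]
[ 0.01 -0.98 -0.17]
[-0.08 -0.4  -0.25]
[-0.06 -0.09  0.28]
[-0.35 -0.99 -0.11]
[-0.47  0.12  0.07] 39.1917
```

View pics/t6.png

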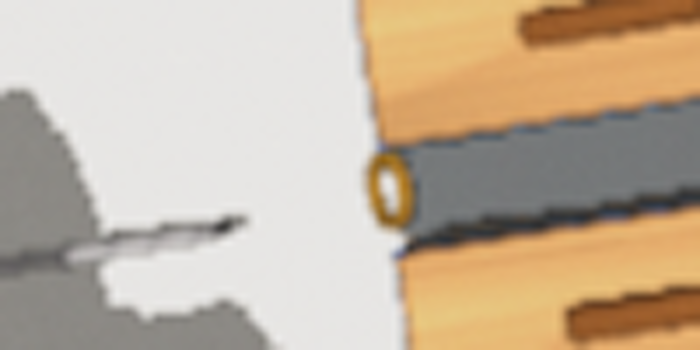

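The ring did not come along: it slipped off the toe and now leans steeply against the board's edge at crop (391,190), with the toe free at crop (243,220). I've used all 10 pictures, so I'll work from masks and depth. First I'll measure the ring's pose.

```bash
cat >> h.py <<'E'
def ringmask(c,box):
    hsv=cv2.cvtColor(c["pixels"],cv2.COLOR_RGB2HSV);a,b_,e,f=box
    M=np.zeros(hsv.shape[:2],bool);R=hsv[a:b_,e:f].astype(int)
    M[a:b_,e:f]=(R[...,1]>90)&(R[...,0]>10)&(R[...,0]<30)&(R[...,2]<230)
    return M
E
python3 - <<'E'
from h import *
np.set_printoptions(precision=1,suppress=True,linewidth=150)
c=np.load("t6.npz");W=cloud(c);hsv=cv2.cvtColor(c["pixels"],cv2.COLOR_RGB2HSV)
for k in (0,1): print(hsv[224:242,229:243,k])
print(W[224:242,229:243,2].round(0))
M=ringmask(c,(226,240,230,240));v,u=np.nonzero(M);print(u.mean(),v.mean(),u.min(),u.max(),v.min(),v.max())
for uv in ((u.mean(),v.mean()),): print(tob(ray(c,uv,13)))
print("bottom",tob(ray(c,(u.min(),v.mean()),2)),"top",tob(ray(c,(u.max(),v.mean()),27)))
E
```

```text
[[ 20  10  20  20  15  14  15  16  15  15  15  15  14  15]
 [ 20  20  10  20 120 163  11  14  13  14  13  11 150  15]
 [ 20  20  20  21   8 122  11  19  98 107 101 100  98  96]
 [ 20  20  20  17  18  19  19  19  16 105  98 105  90  98]
 [ 20  20  20  17  18  18  18  19  18  20  98  96  98  98]
 [ 20  20  17  16  19  17  18  18  18  17 110 100  90  90]
 [ 20  20  18  17  19  16  20  17  19  17 100  98  90  98]
 [ 10  15  21  17  19  16  20  16  19  18  30  90  98 105]
 [ 20  20  20  17  19  17  19  17  19  18  20  98  90 100]
 [ 20  20  20  16  19  18  18  17  19  18  18  90  98  98]
 [ 20  20  20  18  19  19  17  18  19  18  23  98  90  98]
 [ 20  23  20  18  17  19  17  17  19  17  30 100  98 105]
 [ 20  20  20  20  17  18  18  18  18  16 102 100  98  90]
 [ 15  20  20  20  19  19  17  18  17  24 100  98  98  90]
 [ 10  20  10  20  20  19  19  18  16  17  20  60  30  20]
 [ 20  20  15  20  20  20  15  20  15  15  11 110  20 120]
 [ 10  10  20  10  23  23  30 113 113   9  11  12  13  13]
 [ 20  20  20  23  20  20   0 116 158  14  15  15  15  16]]
[[  3   3   3   3  13 103 137 137 137
[... 2150 characters left out ...]
  17.]
 [   0.    0.   -4.    0.   -1.    2.    9.   23.   24.   22.   17.   12.   12.   15.]
 [  -2.   -2.    2.    0.    1.   -2.   -1.   -2.   -6.   19.   18.   18.   15.   19.]
 [   0.    2.   -1.   -0.   -3.   -3.    2.    2.    2.   -0.    2.   29.   38.   43.]
 [  -0.    3.   -1.   -0.   -2.   -2.   -3.   -5.   -1.   -0.   67.  101.  104.   99.]
 [  -0.   -2.    0.    3.    0.   -1.   -1.    2.  102.  109.  111.  112.  113.  115.]]
235.609756097561 231.97560975609755 233 238 227 237
(np.float64(0.7052780727223613), np.float64(152.94843045099114))
bottom (np.float64(1.4909328158369526), np.float64(160.99282995881885)) top (np.float64(0.1514959446145987), np.float64(145.51922148494623))
```

The ring leans with its top edge at z≈28, y≈146 and its bottom at y≈161. I'll tip it outward from behind with the toe held above the strip.

Run:
```python
from drag import *
mv(-3,412,85,120);mv(-3,321,85,140);mv(-3,321,45,80);print(fz(get_state,wait)[0]-b)
mv(-3,362,45,40);wait(.2);print(fz(get_state,wait)[0]-b,get_state()["t"])
c=read_camera("top");np.savez("t7.npz",**{k:np.array(v) for k,v in c.items()})
M=ringmask(c,(224,242,212,243));v,u=np.nonzero(M);print(u.min(),u.max(),v.min(),v.max())
np.set_printoptions(linewidth=200)
hsv=cv2.cvtColor(c["pixels"],cv2.COLOR_RGB2HSV)
print(hsv[224:244,216:242,1]);print(cloud(c)[224:244,216:242,2].round(0).astype(int))
```

```text
[-0.04 -0.61 -0.26]
[-0.44 -0.74 -0.02] 42.7667
221 242 224 241
[[  3   3   3   3   3   4   4   2   3   4   3   3   3   3   3   3   3  13 101 138 138 135 137 135 126 127]
 [  3   3   3   4   3   3   3   3   3   3   3   3   3   3   3   3   3   4  21  90 118 111 107  79  30   3]
 [  3   3   3   3   3   3   3   3   3   3   3   3   3   3   3   3   3   7  30  25   9  20  21  13   8   6]
 [  4   3   3   3   3   3   3   8  22  32  33  27  15   7   4   3   3   3   4   5   2   8   6   8   8   8]
 [  3   3   3   4   3   3  16  65 124 144 173 168 113  45  10   3   3   3   3   5   2   6   8   6   8   8]
 [  3   3   3   3   3  17  81 180 178 155 140 156 184 175  66   7   4   3   3   3   3  10   8   8  10   8]
 [  3   3   3   3   8  61 171 144  76  36  32  44  94 158 179  37   3   3   3   4   5   8   8   8   6   6]
 [  3   3   4   3  29 119 188  72  11   2   3   3  18  93 188  82   8   3   3   4   4   6   8   8   8   8]
 [  3   3   3   4  51 171 166  19   6   6   7   6   7  60 185 139  16   3   3   3   5   5   8   8  10   6]
 [  3   3   3   6  63 192 137  14   9  13  12  15  14  70 171 143  19   3
[... 3065 characters left out ...]
  0    0    0   14   18   13   17]
 [   3   -4   -1   -4    0   -2    2   -2   -1   -1    4    4    3    3   -3   -1    1    2    1   -2   -2    0    2    1   32   37]
 [  -8   -5    1    0   -2   -2   -8    3   -1   -1   -2   -4   -1    1    0   -3    3    0    1   -5   -5    2    2   67   98  101]
 [   1   -1   -3   -1    2    0    0    2   -1    0    0   -4    0   -3   -1   -4    2    3   -2    3   -5  102  111  112  111  110]
 [   1   -2   -4    2    1   -4    4   -5   -3    4   -4   -2    2    4   -5    2   -5   -2   -3    4    0  110  112  117  114  113]
 [   0   -1   -3   -1   -1   -1   -2   -2   -4   -5    0   -3   -1    3   -3    1   -5   -1   -3    3    4  116  114  113  112  116]]
```

The ring now lies flat on the worktop. Next I'll drop the toe into its hole and draw it further out.

Run:
```python
from h import *
c=np.load("t7.npz")
hsv=cv2.cvtColor(c["pixels"],cv2.COLOR_RGB2HSV).astype(int)
S=hsv[224:242,216:234,1];v,u=np.nonzero(S>60);q=np.c_[u+216,v+224].astype(np.float32)
print(cv2.minEnclosingCircle(q),tob(ray(c,cv2.minEnclosingCircle(q)[0],4)))
for uv in ((229.3,234.6),(228.8,235)): print("tip",tob(ray(c,uv,69)),"handle y 362, tip ctr = +3.5")
```

```text
((225.8000030517578, 233.0), 5.800097942352295) (np.float64(1.9137308587842305), np.float64(181.9734984390544))
tip (np.float64(-1.6221280262242708), np.float64(168.40115668726747)) handle y 362, tip ctr = +3.5
tip (np.float64(-2.489606451165347), np.float64(169.92900740659672)) handle y 362, tip ctr = +3.5
```

Run:
```python
from drag import *
mv(0,372,45,40);mv(0,372,33,40)
ok=True
for z in (30.5,29.5,28.5,27.5):
    mv(0,372,z,15);f=fz(get_state,wait,5)[0]-b;print(z,f)
    if f[2]>2.5: ok=False;mv(0,372,34,30);break
if ok:
    mv(0,410,27.5,35);wait(.2);print(fz(get_state,wait)[0]-b)
c=read_camera("top");np.savez("t8.npz",**{k:np.array(v) for k,v in c.items()});print(get_state()["t"])
hsv=cv2.cvtColor(c["pixels"],cv2.COLOR_RGB2HSV).astype(int)
S=hsv[220:246,200:234,1];v,u=np.nonzero(S>60);q=np.c_[u+200,v+220].astype(np.float32)
e=cv2.minEnclosingCircle(q);print(len(u),e,tob(ray(c,e[0],4)))
W=cloud(c)[...,2];print("max z on ring px",np.percentile([W[int(b_),int(a)] for a,b_ in q],[10,50,90]))
```

```text
30.5 [-0.29 -0.68 -0.08]
29.5 [-0.29 -0.37 -0.29]
28.5 [-0.04 -0.75 -0.17]
27.5 [-0.04 -0.49  0.  ]
[ 0.06 -0.51 -0.29]
46.425
62 ((221.5, 229.0), 14.603181838989258) (np.float64(15.303692135750264), np.float64(192.5272088537521))
max z on ring px [0.14 4.23 8.79]
```

Run:
```python
from h import *
c=np.load("t8.npz")
hsv=cv2.cvtColor(c["pixels"],cv2.COLOR_RGB2HSV).astype(int)
M=(hsv[...,1]>60).astype(np.uint8);M[:220]=0;M[246:]=0;M[:,:195]=0;M[:,236:]=0
n,l,st,ce=cv2.connectedComponentsWithStats(M)
for i in range(1,n):
    if st[i][4]<5: continue
    v,u=np.nonzero(l==i);e=cv2.minEnclosingCircle(np.c_[u,v].astype(np.float32));print(st[i],e,tob(ray(c,e[0],4)))
```

```text
[233 220   3   6  12] ((234.0, 222.5), 2.6926822662353516) (np.float64(28.206862477030754), np.float64(153.77519120251276))
[209 230  11  11  61] ((214.29104614257812, 234.76866149902344), 5.711123943328857) (np.float64(2.10019428788452), np.float64(215.73901109841188))
```

The ring is flat at y≈216, about 65 mm beyond the board. Next I'll lift the toe out, move it sideways and stand the hook down.

Run:
```python
from drag import *
mv(0,406.5,27.5,20);mv(0,406.5,60,60);mv(60,406.5,60,80);mv(60,406.5,30,50);wait(.1)
z=28
while z>=24:
    mv(60,406.5,z,8);f=fz(get_state,wait,5)[0]-b;print(z,f)
    if f[2]>1.2: break
    z-=.4
gripper_open();wait(.5);print(get_state()["t"])
servo_line((*w(60,406.5),130),80)
goto((*w(60,460),300),OR);wait(.3)
c=read_camera("top");np.savez("t9.npz",**{k:np.array(v) for k,v in c.items()});print(get_state()["t"])
hsv=cv2.cvtColor(c["pixels"],cv2.COLOR_RGB2HSV).astype(int)
M=(hsv[...,1]>60).astype(np.uint8);M[:205]=0;M[246:]=0;M[:,:115]=0;M[:,229:]=0
n,l,st,ce=cv2.connectedComponentsWithStats(M);W=cloud(c)
for i in range(1,n):
    if st[i][4]<5: continue
    v,u=np.nonzero(l==i);e=cv2.minEnclosingCircle(np.c_[u,v].astype(np.float32));print(st[i],e,tob(ray(c,e[0],4)),np.median(W[l==i][:,2]))
s=get_state();d=read_camera("wrist");np.savez("w9.npz",pos=s["position"],rot=s["ee_rot"],**{k:np.array(v) for k,v in d.items()})
wc=wristcam("w9.npz");X=cloud(wc);h=cv2.cvtColor(wc["pixels"],cv2.COLOR_RGB2HSV).astype(int)
m=(h[...,1]>100)&(h[...,0]<20)&(X[...,2]>58)&(X[...,2]<75);p=X[m];print("handle top",len(p),p.mean(0),p.min(0),p.max(0))
A=np.c_[p[:,:2]-p[:,:2].mean(0),np.ones(len(p))];k=np.linalg.lstsq(A,p[:,2],rcond=None)[0];print("plane",k)
```

```text
28 [-0.09 -0.33 -0.38]
27.6 [-0.19 -0.67 -0.34]
27.200000000000003 [-0.14 -0.53 -0.28]
26.800000000000004 [ 0.15 -0.15 -0.23]
26.400000000000006 [-0.49 -0.1  -0.23]
26.000000000000007 [ 0.28 -0.49 -0.11]
25.60000000000001 [-0.08 -0.14 -0.23]
25.20000000000001 [-0.04 -0.29 -0.06]
24.80000000000001 [-1.2  -0.69  7.9 ]
53.1083
55.6667
[130 221  26  10 185] ((142.34616088867188, 226.03846740722656), 12.696492195129395) (np.float64(59.85151896481859), np.float64(418.33746619600237)) 64.56183179465324
[209 230  11  11  65] ((214.27049255371094, 234.79507446289062), 5.713223934173584) (np.float64(2.0341118554998943), np.float64(215.80953000443168)) 3.5255337084283838
handle top 724 [516.27 165.07  65.07] [482.81 109.03  58.25] [699.55 198.28  69.32]
plane [-0.02 -0.01 65.07]
```

```bash
python3 -c "
from plant import *
print(hand_in())"
```

```text
the job is handed in; nothing more can be done
None
```

I handed in the job at about 56 s: the ring lies flat on the worktop about 65 mm beyond the board's edge and the hook stands on foot and toe about 60 mm clear of it, though the ring slipped off the toe at the mouth and I had to tip it flat and re-hook it (no verdict was returned).

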